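Tighten the busbar screw, then hold the cover aligned over the load box

TASK

In the open grey load box the slotted busbar screw was left loose: take the T-handle driver from the wooden tool block, turn the screw clockwise with it until it stops (keep the fingers themselves off the screw and the box), and hang the driver back in its hole in the block. Then lift the aluminium cover by its bow handle and hold it level over the box, window above the white plug header and its four corner holes lined up over the four threaded holes, about 15 mm clear of the box and not touching it, so that I can plug in the lead and start the screws. Finish while still holding it there; leave everything else on the bench where it is.

Things in the scene. Friction and masses are not known exactly. Their poses are not given: they have to be found in the camera images.
- load_box: open grey die-cast box 170 (x) x 120 (y) x 50 mm, fixed; place and yaw vary. Origin: centre of its underside, on the bench. Its +x end (away from the robot) has two black cable glands outside and a white plug header inside (x 60, y 0, top 33 mm). Also inside: cream power module, dark capacitor, copper busbar with the screw; highest 45 mm. Corner posts flush with the rim have 6 mm threaded holes
- busbar_screw (a joint): turn of the slotted screw about the vertical, rad: grows clockwise seen from above; it starts loose at 0 to 0.3 and stops hard at 1.3 = tight. Friction 0.06 N m, it stays where it is left
- screw_slot (a point): middle of the slot's bottom on the steel screw head's axis, 32 mm above the bench, at x -36, y 20 mm in the box's frame; x axis along the slot. Head 20 mm across, its top 37 mm above the bench. Slot right across the head, 3.6 mm wide (5.2 at the bevelled top), 5 mm deep, at box yaw + 0.65 - joint value
- thread_0 (a point): mouth of the threaded hole at x -72, y -47 mm in the box's frame, at rim height (50 mm)
- thread_1 (a point): mouth of the threaded hole at x -72, y +47 mm in the box's frame
- thread_2 (a point): mouth of the threaded hole at x +72, y -47 mm in the box's frame
- thread_3 (a point): mouth of the threaded hole at x +72, y +47 mm in the box's frame
- cover: aluminium plate 170 (x) x 120 (y) x 4 mm, 0.2 to 0.35 kg, flat on the bench, handle up, +x end away from the robot. Origin: centre of its underside. 10 mm holes at x +-72, y +-47 mm; window 22 x 48 mm at x 59 mm. Black bow handle in the middle: bar along x, 84 mm long, 11 x 11 mm, centre 33.5 mm above the underside, 24 mm free below it, feet at x +-34 mm
- hole_0 (a point): underside centre of the cover's hole at x -72, y -47 mm in the cover's frame; belongs over thread_0
- hole_1 (a point): underside centre of the cover's hole at x -72, y +47 mm; belongs over thread_1
- hole_2 (a point): underside centre of the cover's hole at x +72, y -47 mm; belongs over thread_2
- hole_3 (a point): underside centre of the cover's hole at x +72, y +47 mm; belongs over thread_3
- tool_block: wooden block 90 (x) x 84 (y) x 60 mm high, fixed; place and yaw vary, it and the cover may change sides. Origin: centre of its underside. Through hole of 19 mm with 3 mm bevel at x 0, y -14 mm holds the driver; four short dark bits stand 10 mm out of its top along y +30 mm
- block_mouth (a point): centre of the driver's hole at the top of the block, 60 mm above the bench
- driver: T-handle flat-blade driver, 0.13 to 0.21 kg, hanging upright in the block. Origin: tip of the blade; z up the shank. Blade 14 mm wide (x), 2.2 mm thick (y), 13 mm long; shank 12.4 mm; collar 27 mm across, 54 to 58 mm above the tip, rests on the block (tip then 6 mm above the bench); above it a 9 mm neck and the black cross bar
- driver_collar (a point): on the driver's axis at the collar's underside, 54 mm above the tip
- driver_bar (a point): middle of the driver's cross bar, 92 mm above the tip; the bar lies along x (parallel to the blade), 80 mm long, 16 mm thick (y), 17 mm high
- screw_tin: round bright parts tin, 71 mm across, 21 mm high, bystander. Origin: centre of its underside
- battery_case: black flat battery box 39 x 80 x 28 mm, bystander. Origin: centre of its underside
- circuit_module: green plug-in circuit board 48 x 75 x 14 mm, bystander. Origin: centre of its underside
- tape_roll: roll of amber tape, 61 mm across, 19 mm high, bystander. Origin: centre of its underside
- marker_pen: white marker pen 124 mm long, lying near the front edge, bystander. Origin: centre of its underside

How it is judged:
By the outcome, as a careful person would: the job done as asked, in the order asked, and still so for the second after the job is handed in, while the arm keeps its last pose, push and grip.
It also fails if it takes over 64 s, if anything falls off the work surface, if the arm or the gripper's body presses on something with over 40 N, if the wrist force passes 120 N, or if a joint passes its speed limit or range.

ROBOT

A 7-joint arm with a two-finger parallel gripper is mounted at the origin on a cart in front of the work surface, level with it; the furniture and walls round the work are solid. World frame = base frame: x ahead of the robot, y to its left, z up, the work surface at z = 0. Lengths are in m, angles in rad, forces in N, time in s.
With the tool pointing down it reaches from about 0.35 to 0.775 m from the base axis. Payload 3.1 kg.
Tool frame: the origin (TCP) lies at the very end of the fingers, on their centre line; the grasp point (between the pads) lies 19 mm behind it; z points along the fingers, y is the line along which they close (so a half turn about z gives the same grasp; the last joint's range is limited). The gripper opens to 85 mm and grips with 20 to 120 N. Pads are 22 mm wide; open, the fingers measure 114 mm over their backs; the gripper's body (76 mm by 85 mm) begins 54 mm behind the grasp point. The pads swing forward as they close: fully open they stand 13 mm farther back than shut.
Start: joints at [1.291, 0.311, 0.014, 1.512, -0.004, 1.319, -0.027], TCP at [0.13, -0.535, 0.231] pointing down, gripper open.
Joint ranges: [-2.7, 2.7], [-0.3, 1.91], [-1.27, 1.3], [0.12, 2.57], [-1.44, 4.58], [0.2, 2.03], [-3.05, 3.05]. Speed limits (rad/s): [2.79, 2.79, 3.14, 3.14, 3.14, 3.14, 3.14].

INTERFACE

Orientations are given as a unit quaternion [w, x, y, z].
In Python, from bench import * gives the robot as it stands. The module is installed in compiled form; this text tells all that it offers.
- The arm moves only by the tool step_arm, never from a script. Its argument "rows" is a list that holds one entry, the list of rows, each a list of 7 numbers: the shift along the tool's x, y, z each as a share of 0.2 m, from -1 to 1, then the turn, a rotation vector about the tool's x, y, z each as a share of 30 degrees, from -1 to 1, then the opening, from 0 (shut) to 1 (fully open). In form: [[[dx, dy, dz, wx, wy, wz, gripper], ...]]. A call has 1 to 10 rows; each row shifts and turns the commanded pose from where the row before left it, along the tool's axes as they then stand; what a row does not reach is not made up. A row lasts 1/10 s, in which the tool goes at most 50 mm and 8.59 degrees, less where a joint would pass 70% of its speed; a pose out of reach is approached as far as the arm can. A call with a number of a shift or a turn outside -1 to 1 is refused whole. A call with a gripper value outside its range is refused whole. The fingers move at their own pace and stop on an object; "grip_force" is the grip in N (left out, the last holds). Time passes only in rows, so rows that do not move let the fingers close. It gives the time, the measured TCP pose, the force, the opening and the grip force at its end, in the units of the state.
- state(): the state, without advancing time (a new reading comes with each control period).
- camera(name): name is "scene" or "side" or "wrist"; returns (picture, depth): 384x512x3 uint8, blue, green, red; 384x512 float32, m along the optical axis (not along the pixel's ray), 0 where there is no reading.
- calibration(name): a dict with "mtx" (3x3 intrinsics, pixels), "R" (3x3) and "t" (3): a world point X has camera coordinates R X + t; the wrist camera has in their place "T_tool_cam" (4x4, takes a point from camera to tool coordinates, whose origin is the TCP and whose axes are the flange's). Camera axes: x right, y down, z forward; pixel columns grow to the right and rows downward; lengths in m; the calibration is good to about 2 mm. A picture is of the moment at which its call begins: read the wrist's pose just before it. calibration takes no time and is no camera call.
- finish_job(): hands the job in; it is judged then, once.
Trained networks look in the newest picture that a camera, given by its name, has taken for a name from the list of things; names that differ only in an ending like _2 or _b are one class to them, and where a whole thing is asked for, a point or a joint stands for the part that bears it (a point fixed in the world has none). Each returns a list of dicts, best first, with "confidence" (0 to 1); they miss things now and then, are a little off and sometimes report something else, mostly with a low value. They report only what shows in the picture. A call takes as long as a camera call.
- outline_of(camera, query): "pixels" (384x512 bool, what is visible of it) and "extent" ([left, top, width, height] in pixels, round what is visible of it).
The state is a dict: "time_s": time; "qpos": joint angles; "dq": joint speeds; "joint_torque": joint torques, N m; "eef_pos": TCP position; "ee_rot": TCP orientation; "force": force on the tool from outside, world axes, zero at the start; "ft_torque": the same for the moment, N m; "width": finger opening in m; "grasp_force": force on a finger pad.
Only numpy, scipy, OpenCV 4.12 (cv2) and the standard library are available. Lean on these libraries where they do the work, as an engineer would, in place of code of your own. Each camera call takes 0.05 s, during which the arm holds its last target. There are 200 camera calls.

## Working session

There is one attempt and no reset: what is moved stays moved. The work goes in short steps, Python scripts to look and compute and a tool call to move; the robot and the scene stay as the last step left them, time stands still between calls to the robot, and variables do not carry over. Pictures are saved under pics/ and viewed, at most 13 in all, crops included, and the job is handed in when it is done.

Besides the shell and the picture viewer there is one more tool, called in YAML: its name, and indented under it one key for each argument. step_arm: Moves the arm, as the interface text tells. Shift numbers are shares of 0.2 m and turn numbers shares of 30 degrees, none past 1 either way. Its arguments: {"type":"object","properties":{"rows":{"type":"array","items":{"type":"array","items":{"type":"array","items":{"type":"number","minimum":-1,"maximum":1}}}},"grip_force":{"type":"number"}},"required":["rows"]}

```bash
mkdir -p pics; ls; python3 - <<'E'
from bench import *
import cv2,numpy as np
s=state();print({k:np.round(v,3).tolist() for k,v in s.items()})
ims=[]
for c in ("scene","side"):
    p,d=camera(c);cv2.imwrite(f"pics/{c}0.png",p)
    k=calibration(c);print(c,np.round(k["mtx"],1).tolist(),np.round(k["R"],3).tolist(),np.round(k["t"],3).tolist())
    for q in ("load_box","cover","tool_block","driver","busbar_screw","screw_tin","battery_case","circuit_module","tape_roll","marker_pen"):
        r=outline_of(c,q)
        print(q,[(round(x["confidence"],2),x["extent"]) for x in r[:2]])
print(calibration("wrist"))
E
```

```text
pics
{'time_s': 0.0, 'qpos': [1.291, 0.312, 0.014, 1.513, -0.004, 1.319, -0.027], 'dq': [0.0, -0.0, -0.0, -0.001, -0.003, 0.002, 0.001], 'joint_torque': [0.0, -37.991, 0.146, -23.059, 0.012, 0.014, -0.0], 'eef_pos': [0.129, -0.534, 0.23], 'ee_rot': [-0.001, 0.993, 0.119, -0.0], 'force': [-0.569, -0.048, -1.194], 'ft_torque': [0.037, 0.03, 0.013], 'grasp_force': 0.0, 'width': 0.086}
scene [[488.2, 0.0, 254.8], [0.0, 488.2, 190.9], [0.0, 0.0, 1.0]] [[-0.733, -0.68, 0.004], [-0.491, 0.526, -0.695], [0.47, -0.511, -0.719]] [0.347, 0.346, 1.351]
load_box [(0.88, [234.1, 181.4, 62.8, 49.6]), (0.74, [298.7, 146.2, 53.2, 42.1])]
cover [(0.71, [295.8, 148.8, 57.2, 38.1]), (0.2, [166.3, 196.7, 22.0, 20.1])]
tool_block [(0.64, [189.1, 244.9, 41.7, 45.9]), (0.62, [204.7, 242.1, 17.7, 24.3])]
driver [(0.46, [206.4, 243.4, 17.6, 22.5]), (0.44, [191.8, 247.6, 40.6, 43.3])]
busbar_screw []
screw_tin [(0.87, [169.0, 197.1, 17.2, 19.9]), (0.68, [189.1, 243.6, 41.5, 47.8])]
battery_case [(0.65, [248.1, 150.5, 13.6, 14.4])]
circuit_module [(0.46, [278.6, 131.9, 19.1, 8.2]), (0.35, [234.9, 179.2, 61.0, 5
[... 699 characters left out ...]
circuit_module [(0.5, [170.7, 143.3, 13.6, 14.6])]
tape_roll [(0.71, [202.0, 197.2, 15.2, 14.7])]
marker_pen [(0.48, [282.1, 141.2, 13.1, 16.9]), (0.36, [308.2, 234.4, 23.2, 17.0])]
{'mtx': array([[278.73999593,   0.        , 254.67177114],
       [  0.        , 278.73999593, 192.4541136 ],
       [  0.        ,   0.        ,   1.        ]]), 'T_tool_cam': array([[-2.28194444e-03, -9.61164458e-01, -2.75966803e-01,
         7.02430217e-02],
       [ 9.99997240e-01, -2.34758644e-03, -9.24802877e-05,
         2.04289321e-03],
       [-5.58967161e-04, -2.75966253e-01,  9.61167163e-01,
        -1.43001490e-01],
       [ 0.00000000e+00,  0.00000000e+00,  0.00000000e+00,
         1.00000000e+00]])}
```

```bash
cat > h.py <<'E'
from bench import *
import cv2,numpy as np
from scipy.spatial.transform import Rotation as Rn
def q2R(q): return Rn.from_quat([q[1],q[2],q[3],q[0]]).as_matrix()
def campose(c,s=None):
    k=calibration(c)
    if c=="wrist":
        s=s or state(); T=np.eye(4);T[:3,:3]=q2R(s["ee_rot"]);T[:3,3]=s["eef_pos"]
        T=T@k["T_tool_cam"]; return k["mtx"],T[:3,:3],T[:3,3]
    return k["mtx"],k["R"].T,-k["R"].T@k["t"]
def proj(P,cp):
    K,R,o=cp; X=(np.atleast_2d(P)-o)@R; u=X@K.T; return u[:,:2]/u[:,2:]
def onplane(uv,z,cp):
    K,R,o=cp; uv=np.atleast_2d(uv); r=np.c_[uv,np.ones(len(uv))]@np.linalg.inv(K).T@R.T
    return o+r*((z-o[2])/r[:,2])[:,None]
def cloud(d,cp):
    K,R,o=cp; v,u=np.indices(d.shape); r=np.stack([(u-K[0,2])/K[0,0],(v-K[1,2])/K[1,1],np.ones(d.shape)],-1)*d[...,None]
    return r@R.T+o
def move(s,p=None,yaw=None,tilt=0):
    """shift in tool axes/0.2 and turn/30deg to reach p with tool down, tool x at yaw (z down)"""
    R=q2R(s["ee_rot"]); 
    if yaw is None: yaw=np.arctan2(R[1,0],R[0,0])
    G=np.c_[[np.cos(yaw),np.sin(yaw),0],[np.sin(yaw),-np.cos(yaw),0],[0,0,-1]]
    w=Rn.from_matrix(R.T@G).as_rotvec()/np.radians(30)
    sh=R.T@(np.array(p)-s["eef_pos"])/0.2
    return np.round(sh,4),np.round(w,4)
E
python3 - <<'E'
from h import *
A=[]
for c in ("scene","side"):
    p,d=camera(c);cp=campose(c);X=cloud(d,cp)
    for q in ("load_box","cover","tool_block","driver","screw_tin","battery_case","circuit_module","tape_roll","marker_pen"):
        r=outline_of(c,q)
        if r:
            m=r[0]["pixels"]&(d>0);P=X[m]; 
            print(c,q,round(r[0]["confidence"],2),np.round(np.median(P,0),3),np.round(np.percentile(P,3,0),3),np.round(np.percentile(P,97,0),3))
    u=p[110:310,150:390]; A.append(cv2.resize(u,(480,400),interpolation=cv2.INTER_CUBIC)[:, :395])
cv2.imwrite("pics/a.png",np.hstack(A))
E
```

```text
scene load_box 0.63 [ 0.492 -0.071  0.028] [ 0.403 -0.131  0.005] [0.577 0.004 0.052]
scene cover 0.56 [ 0.47  -0.372  0.005] [ 0.396 -0.44  -0.001] [ 0.559 -0.316  0.039]
scene tool_block 0.83 [0.419 0.24  0.058] [0.389 0.198 0.006] [0.485 0.275 0.065]
scene driver 0.6 [0.434 0.214 0.102] [0.4   0.204 0.06 ] [0.471 0.22  0.11 ]
scene screw_tin 0.73 [0.713 0.12  0.005] [ 0.673  0.092 -0.001] [0.741 0.156 0.023]
scene battery_case 0.5 [ 0.685 -0.228  0.023] [ 0.655 -0.274  0.001] [ 0.724 -0.203  0.029]
scene circuit_module 0.59 [ 0.685 -0.409  0.009] [ 0.654 -0.437  0.001] [ 0.722 -0.378  0.017]
scene tape_roll 0.78 [ 0.665 -0.093  0.016] [ 0.634 -0.133 -0.002] [ 0.695 -0.064  0.024]
scene marker_pen 0.57 [ 0.493 -0.07   0.028] [ 0.402 -0.132  0.005] [0.577 0.004 0.053]
side load_box 0.86 [ 0.494 -0.071  0.027] [ 0.409 -0.132  0.003] [0.583 0.006 0.051]
side cover 0.76 [ 0.474 -0.369  0.004] [ 0.397 -0.443 -0.002] [ 0.556 -0.31   0.037]
side tool_block 0.83 [0.449 0.25  0.058] [0.398 0.19  0.006] [0.49  0.277 0.064]
side driver 0.49 [0.438 0.215 0.1  ] [ 0.399  0.128 -0.001] [0.474 0.223 0.107]
side screw_tin 0.75 [ 0.494 -0.071  0.027] [ 0.41  -0.133  0.003] [0.583 0.006 0.051]
side battery_case 0.52 [ 0.692 -0.23   0.02 ] [ 0.658 -0.273 -0.   ] [ 0.726 -0.202  0.028]
side circuit_module 0.57 [ 0.687 -0.407  0.007] [ 0.657 -0.438  0.002] [ 0.717 -0.376  0.014]
side tape_roll 0.57 [0.45  0.252 0.057] [0.401 0.196 0.008] [0.49  0.277 0.064]
side marker_pen 0.48 [0.451 0.25  0.057] [0.399 0.19  0.004] [0.49  0.277 0.064]
```

View pics/a.png

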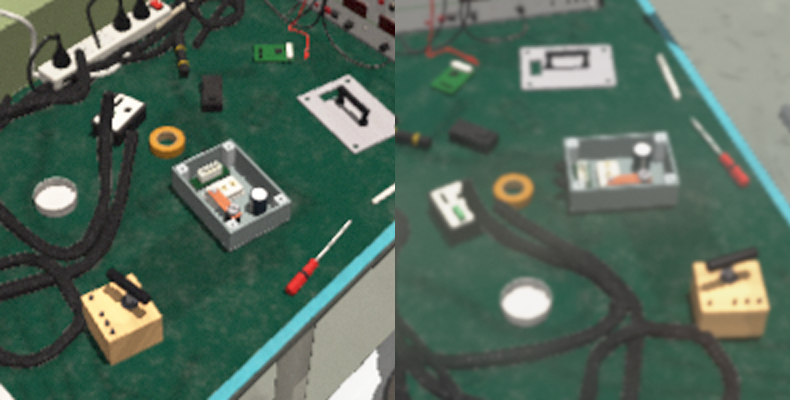

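```bash
python3 - <<'E'
from h import *
s=state();print(s["time_s"]);print(move(s,[0.42,-0.28,0.27],0.0))
E
```

```text
2.1
(array([ 1.711 , -0.8946, -0.1935]), array([ 0.    , -0.    ,  0.4543]))
```

step_arm:
  rows:
    - [[0.214,-0.112,-0.024,0,0,0,1],[0.214,-0.112,-0.024,0,0,0,1],[0.214,-0.112,-0.024,0,0,0,1],[0.214,-0.112,-0.024,0,0,0,1],[0.214,-0.112,-0.024,0,0,0,1],[0.214,-0.112,-0.024,0,0,0,1],[0.214,-0.112,-0.024,0,0,0.227,1],[0.2,-0.13,-0.024,0,0,0.227,1],[0,0,0,0,0,0,1]]

```text
time_s: 3.0
eef_pos: [0.4268, -0.2734, 0.2706]
ee_rot: [-0.002, 1.0, 0.007, 0.003]
force: [-0.9, 0.8, -0.3]
width: 0.0858
grasp_force: 0.0
```

```bash
cat > look.py <<'E'
from h import *
import sys
s=state();p,d=camera("wrist");cv2.imwrite(f"pics/{sys.argv[1]}.png",p)
import pickle;pickle.dump((s,p,d),open(f"pics/{sys.argv[1]}.pkl","wb"))
print(s["time_s"],np.round(s["eef_pos"],4),np.round(s["ee_rot"],4),np.round(s["qpos"],3),np.round(s["force"],2))
cp=campose("wrist",s)
for q in sys.argv[2:]:
    r=outline_of("wrist",q)
    if r:
        m=r[0]["pixels"]&(d>0);P=cloud(d,cp)[m];rc=cv2.minAreaRect(np.argwhere(r[0]["pixels"])[:,::-1].astype(np.float32))
        print(q,round(r[0]["confidence"],2),r[0]["extent"],np.round(np.median(P,0),3),np.round(np.percentile(P,[2,98],axis=0),3).tolist(),rc)
E
python3 look.py w1 load_box cover busbar_screw
```

```text
3.0 [ 0.4268 -0.2734  0.2706] [-0.0019  1.      0.0072  0.003 ] [ 0.733  0.212 -0.235  1.549  0.044  1.383 -1.06 ] [-0.94  0.81 -0.33]
load_box 0.73 [43.7, 27.4, 118.2, 158.1] [ 0.503 -0.063  0.025] [[0.41, -0.141, 0.006], [0.584, -0.004, 0.051]] ((97.88566589355469, 105.22183227539062), (114.44599151611328, 156.68411254882812), 6.709836959838867)
cover 0.77 [275.3, 52.7, 117.7, 140.2] [ 0.481 -0.377  0.005] [[0.396, -0.448, 0.002], [0.562, -0.317, 0.039]] ((332.7200622558594, 125.82533264160156), (88.0325927734375, 124.81314849853516), 16.484453201293945)
busbar_screw 0.65 [73.9, 130.2, 16.7, 15.4] [ 0.463 -0.043  0.036] [[0.452, -0.052, 0.009], [0.472, -0.024, 0.039]] ((82.5, 138.5), (15.0, 17.0), 90.0)
```

View pics/w1.png

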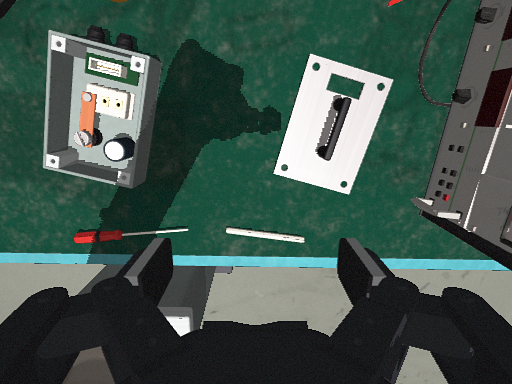

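step_arm:
  rows:
    - [[0.065,-0.205,0.07,0,0,0,1],[0.065,-0.205,0.07,0,0,0,1],[0.065,-0.205,0.07,0,0,0,1],[0.065,-0.205,0.07,0,0,0,1],[0.065,-0.205,0.07,0,0,0,1],[0,0,0,0,0,0,1],[0,0,0,0,0,0,1]]

```text
time_s: 3.9
eef_pos: [0.4842, -0.0769, 0.1992]
ee_rot: [0.0, 1.0, 0.001, -0.001]
force: [0.1, -0.4, 0.5]
width: 0.0855
grasp_force: 0.0
```

```bash
python3 look.py w2 load_box busbar_screw
```

```text
3.9 [ 0.4842 -0.0769  0.1992] [ 4.e-04  1.e+00  7.e-04 -7.e-04] [ 0.436  0.235 -0.377  1.71   0.092  1.216 -1.533] [ 0.1  -0.38  0.48]
load_box 0.9 [179.6, 72.0, 139.9, 181.4] [ 0.501 -0.07   0.021] [[0.409, -0.135, 0.006], [0.585, -0.004, 0.051]] ((249.26025390625, 157.14328002929688), (120.66633605957031, 175.61654663085938), 11.842076301574707)
busbar_screw 0.5 [212.2, 183.0, 17.9, 21.5] [ 0.464 -0.042  0.037] [[0.454, -0.051, 0.03], [0.473, -0.034, 0.039]] ((222.5344696044922, 194.5862274169922), (17.08397102355957, 17.26966667175293), 68.19859313964844)
```

View pics/w2.png

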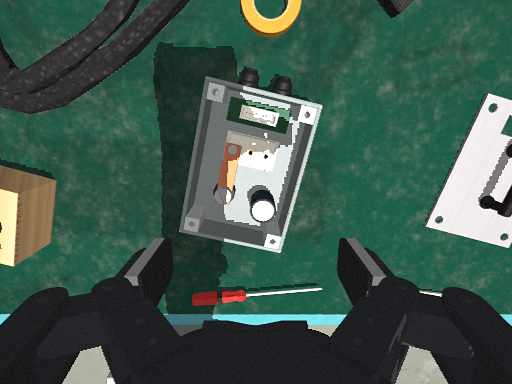

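```bash
cat >> h.py <<'E'
import pickle
def blob(g,c,r=6):
    """dark hole centroid near pixel c"""
    for _ in range(3):
        x,y=np.round(c).astype(int);w=g[y-r:y+r+1,x-r:x+r+1].astype(float)
        t=np.percentile(w,70);q=np.clip((t-10)-w,0,None); q[q<0.3*q.max()]=0
        v,u=np.indices(w.shape); c=np.array([x-r+(u*q).sum()/q.sum(),y-r+(v*q).sum()/q.sum()])
    return c
def fit2(L,W):
    """rigid 2D fit: local L -> world W: returns origin, yaw, residuals mm"""
    a,b=L.mean(0),W.mean(0);l=L-a;w=W-b
    th=np.arctan2((l[:,0]*w[:,1]-l[:,1]*w[:,0]).sum(),(l*w).sum())
    R=np.array([[np.cos(th),-np.sin(th)],[np.sin(th),np.cos(th)]])
    o=b-R@a; return o,th,np.round((W-(L@R.T+o))*1000,1)
L4=np.array([[-.072,-.047],[-.072,.047],[.072,-.047],[.072,.047]])
E
cat > box.py <<'E'
from h import *
import sys
def run(name,px,z,r):
    s,p,d=pickle.load(open(f"pics/{name}.pkl","rb"));cp=campose("wrist",s);g=cv2.cvtColor(p,cv2.COLOR_BGR2GRAY)
    c=np.array([blob(g,np.array(x,float),r) for x in px]);W=onplane(c,z,cp)[:,:2]
    o,th,e=fit2(L4,W);print(name,np.round(c,1).tolist(),np.round(o,4),round(th,4),e.tolist());return o,th,cp,p
o,th,cp,p=run("w2",[(272,241),(191,224),(308,115),(215,91)],.05,5)
R=np.array([[np.cos(th),-np.sin(th)],[np.sin(th),np.cos(th)]])
sc=o+R@[-.036,.02];u=proj([*sc,.037],cp)[0];print("screw",sc,u)
x,y=np.round(u).astype(int);A=cv2.resize(p[y-25:y+25,x-25:x+25],(500,500),interpolation=cv2.INTER_NEAREST)
run("w1",[(124,178),(54,160),(137,62),(57,43)],.05,5)
run("w1",[(344,184),(284,168),(380,86),(316,67)],.002,6)
cv2.imwrite("pics/c1.png",A)
E
python3 box.py
```

```text
w2 [[272.3, 241.2], [191.2, 223.6], [307.2, 114.3], [214.3, 91.0]] [ 0.4938 -0.0694] -0.2288 [[-0.4, -0.2], [0.1, -0.1], [-0.4, -0.5], [0.6, 0.8]]
screw [ 0.46323869 -0.04178881] [222.14522694 195.74248366]
w1 [[122.6, 178.4], [56.8, 157.2], [137.6, 64.2], [58.4, 43.6]] [ 0.4946 -0.0713] -0.2324 [[-1.8, 2.7], [3.9, -5.6], [-0.9, 1.5], [-1.2, 1.4]]
w1 [[343.4, 183.8], [284.1, 167.2], [380.4, 86.3], [315.8, 66.2]] [ 0.4785 -0.3828] -0.2628 [[-0.3, -0.1], [-0.3, 0.3], [0.2, -0.3], [0.4, 0.1]]
```

View pics/c1.png

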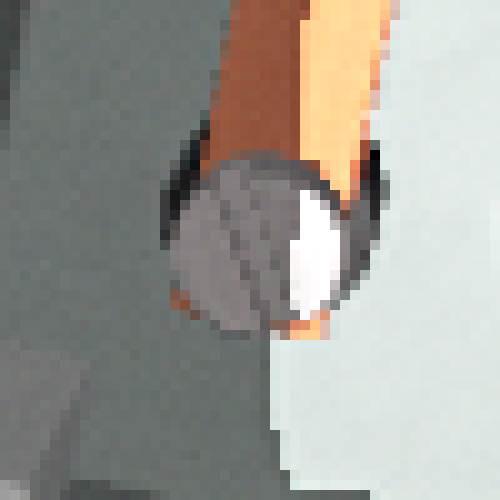

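step_arm:
  rows:
    - [[-0.053,-0.088,0.172,0,0,-0.28,1],[0,0,0.172,0,0,-0.28,1],[0,0,0,0,0,-0.28,1],[0,0,0,0,0,-0.28,1],[0,0,0,0,0,-0.28,1],[0,0,0,0,0,-0.28,1],[0,0,0,0,0,-0.28,1],[-0.08,0,0,0,0,-0.28,1],[0,0,0,0,0,0,1],[0,0,0,0,0,0,1]]

```text
time_s: 5.05
eef_pos: [0.466, -0.0739, 0.1311]
ee_rot: [0.0, 0.835, 0.551, 0.0]
force: [-0.5, -0.1, 0.1]
width: 0.0852
grasp_force: 0.0
```

```bash
python3 look.py w3 busbar_screw; python3 - <<'E'
from h import *
s,p,d=pickle.load(open("pics/w3.pkl","rb"));cp=campose("wrist",s)
o=np.array([.4938,-.0694]);th=-.2288
R=np.array([[np.cos(th),-np.sin(th)],[np.sin(th),np.cos(th)]])
print(proj(np.c_[L4@R.T+o,np.full(4,.05)],cp).round(1).tolist())
u=proj([*(o+R@[-.036,.02]),.037],cp)[0];print(u)
x,y=np.round(u).astype(int)
A=cv2.resize(p[y-25:y+25,x-25:x+25],(400,400),interpolation=cv2.INTER_CUBIC)
A=cv2.convertScaleAbs(A,alpha=1.3)
B=cv2.resize(p,None,fx=.78,fy=.78)
B=cv2.copyMakeBorder(B,0,400-B.shape[0],0,0,cv2.BORDER_CONSTANT)
cv2.imwrite("pics/c2.png",np.hstack([A,B])[:, :800])
E
```

```text
5.05 [ 0.466  -0.0739  0.1311] [4.000e-04 8.346e-01 5.509e-01 2.000e-04] [ 0.594  0.289 -0.569  1.851  0.178  1.052 -0.449] [-0.47 -0.11  0.13]
busbar_screw 0.82 [222.6, 147.0, 22.1, 21.5] [ 0.463 -0.042  0.037] [[0.454, -0.05, 0.031], [0.472, -0.033, 0.039]] ((235.00001525878906, 160.5), (21.920310974121094, 21.920310974121094), 45.0)
[[209.2, 244.6], [183.0, 138.4], [372.8, 217.6], [365.3, 104.7]]
[235.27700755 160.92950082]
```

View pics/c2.png

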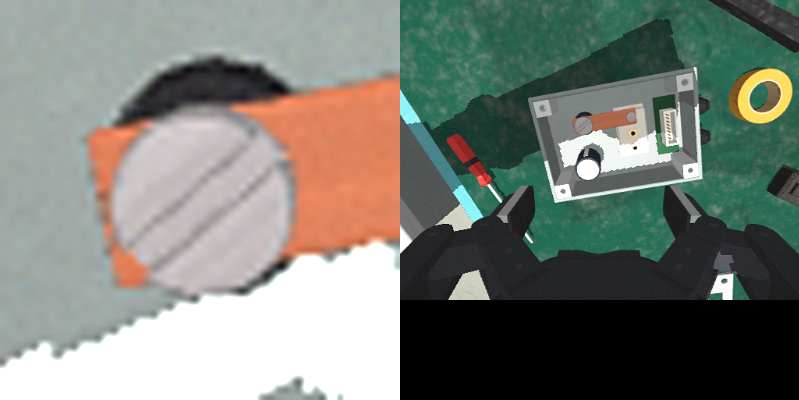

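```bash
python3 - <<'E'
from h import *
exec(open("box.py").read().split("o,th,cp,p=run")[0])
o,th,cp,p=run("w3",[[209.2, 244.6], [183.0, 138.4], [372.8, 217.6], [365.3, 104.7]],.05,6)
R=np.array([[np.cos(th),-np.sin(th)],[np.sin(th),np.cos(th)]]);print(o+R@[-.036,.02])
a=np.array([[123,247],[147,270],[252,133],[275,152],[203,200]])/8+[210,136]-.5
W=onplane(a,.037,cp)[:,:2];print(W)
for i,j in((0,2),(1,3)):
    print(np.arctan2(*(W[j]-W[i])[::-1]))
s=state();print(move(s,[.425,.215,.25],0.0))
E
```

```text
w3 [[208.6, 244.9], [181.9, 138.5], [371.9, 217.9], [364.6, 105.1]] [ 0.4931 -0.0693] -0.2288 [[0.1, -0.1], [-0.1, 0.2], [-0.1, 0.0], [0.1, -0.0]]
[ 0.46255633 -0.04170288]
[[ 0.4530891  -0.04252198]
 [ 0.45440739 -0.04583025]
 [ 0.4708521  -0.03680949]
 [ 0.4722777  -0.03962255]
 [ 0.46311108 -0.04128213]]
0.3111488131573257
0.33433489257198773
(array([ 1.244 , -0.7497, -0.5947]), array([ 7.000e-04, -1.400e-03,  2.236e+00]))
```

step_arm:
  rows:
    - [[0.178,-0.107,-0.085,0,0,0,1],[0.178,-0.107,-0.085,0,0,0,1],[0.178,-0.107,-0.085,0,0,0,1],[0.178,-0.107,-0.085,0,0,0,1],[0.178,-0.107,-0.085,0,0,0,1],[0.178,-0.107,-0.085,0,0,0,1],[0.176,-0.107,-0.085,0,0,0.28,1],[0,0,0,0,0,0.28,1],[0,0,0,0,0,0.28,1],[0,0,0,0,0,0.28,1]]

```text
time_s: 6.15
eef_pos: [0.4243, 0.2131, 0.2488]
ee_rot: [-0.0, 0.956, 0.292, 0.0]
force: [0.8, -0.5, -0.2]
width: 0.0856
grasp_force: 0.0
```

step_arm:
  rows:
    - [[0,0,0.1,0,0,0.28,1],[0,0,0.1,0,0,0.28,1],[0,0,0,0,0,0.28,1],[0,0,0,0,0,0.28,1],[0,0,0,0,0,0,1],[0,0,0,0,0,0,1]]

```text
time_s: 6.75
eef_pos: [0.4245, 0.2125, 0.2087]
ee_rot: [-0.0, 1.0, 0.008, 0.0]
force: [-0.2, 0.7, -0.5]
width: 0.0854
grasp_force: 0.0
```

```bash
python3 look.py w4 tool_block driver
```

```text
6.75 [0.4245 0.2125 0.2087] [-1.0e-04  1.0e+00  7.9e-03  2.0e-04] [ 0.015  0.22  -0.607  1.728  0.132  1.235 -2.179] [-0.19  0.69 -0.52]
tool_block 0.7 [195.4, 111.6, 100.4, 96.7] [0.449 0.233 0.06 ] [[0.4, 0.179, 0.057], [0.49, 0.268, 0.068]] ((243.84197998046875, 162.7081756591797), (81.6012954711914, 86.57698059082031), 14.826481819152832)
driver 0.63 [242.5, 134.7, 28.0, 83.0] [0.44  0.21  0.106] [[0.401, 0.199, 0.061], [0.475, 0.22, 0.108]] ((256.5, 176.0), (84.0, 25.0), 90.0)
```

View pics/w4.png

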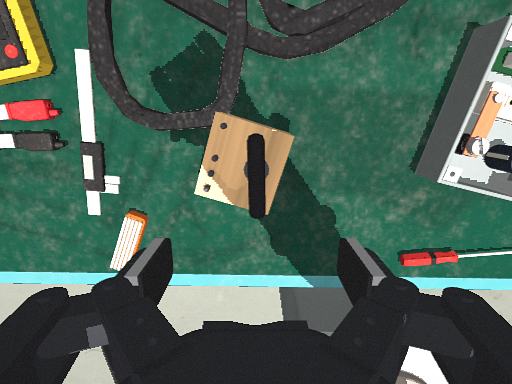

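```bash
python3 - <<'E'
from h import *
s,p,d=pickle.load(open("pics/w4.pkl","rb"));cp=campose("wrist",s);X=cloud(d,cp)
m=(X[...,2]>.102)&(X[...,2]<.115)&(np.abs(X[...,0]-.44)<.08)&(np.abs(X[...,1]-.21)<.05)
P=X[m];print(len(P),np.median(P[:,2]))
uv=np.argwhere(m)[:,::-1].astype(float);W=onplane(uv,.1065,cp)[:,:2].astype(np.float32)
r=cv2.minAreaRect(W*1000);print(r,W.mean(0))
c=W.mean(0);_,_,v=np.linalg.svd(W-c);print("yaw",np.arctan2(v[0,1],v[0,0]),np.ptp((W-c)@v[0]),np.ptp((W-c)@v[1]))
# block top
m=(abs(X[...,2]-.06)<.004)&(np.abs(X[...,0]-.44)<.08)&(np.abs(X[...,1]-.225)<.07)
W=onplane(np.argwhere(m)[:,::-1],.06,cp)[:,:2].astype(np.float32);r=cv2.minAreaRect(W*1000);print("block",r)
print(move(state(),[*(c),.079],0.03))
E
```

```text
1341 0.10606119156125979
((438.6926574707031, 209.8769989013672), (77.51333618164062, 15.024155616760254), 1.3031219244003296) [0.44007927 0.20961669]
yaw -3.1051397 0.077571794 0.015153275
block ((441.24993896484375, 223.7982177734375), (84.10157775878906, 90.31346130371094), 73.67858123779297)
(array([0.0769, 0.0138, 0.6483]), array([-0.0004, -0.0006, -0.0302]))
```

step_arm:
  rows:
    - [[0.0715,0.014,0.1,0,0,-0.03,1],[0,0,0.2,0,0,0,1],[0,0,0.2,0,0,0,1],[0,0,0.148,0,0,0,1],[0,0,0,0,0,0,1],[0,0,0,0,0,0,0],[0,0,0,0,0,0,0],[0,0,0,0,0,0,0],[0,0,0,0,0,0,0],[0,0,0,0,0,0,0]]
  grip_force: 70

```text
time_s: 7.9
eef_pos: [0.4397, 0.2098, 0.08]
ee_rot: [-0.0, 1.0, 0.014, 0.001]
force: [0.4, -0.6, 4.4]
width: 0.0148
grasp_force: 70.0
```

step_arm:
  rows:
    - [[0,0,-0.1,0,0,0,0],[0,0,-0.16,0,0,0,0],[0,0,-0.17,0,0,0,0],[0.0141,0.2098,0,0,0,0,0],[0.0141,0.2098,0,0,0,0,0],[0.0141,0.2098,0,0,0,0,0],[0.0141,0.2098,0,0,0,0,0],[0.0141,0.2098,0,0,0,0,0],[0.0141,0.2098,0,0,0,-0.28,0],[0,0,0,0,0,-0.28,0]]

```text
time_s: 8.9
eef_pos: [0.4625, -0.0475, 0.1644]
ee_rot: [0.002, 0.988, 0.153, -0.001]
force: [-1.6, -0.1, -1.8]
width: 0.0151
grasp_force: 69.2
```

step_arm:
  rows:
    - [[0,0,0.08,0,0,0,0],[0,0,0.06,0,0,0,0],[0,0,0,0,0,0,0],[0,0,0,0,0,0,0]]

```text
time_s: 9.3
eef_pos: [0.4624, -0.0388, 0.1366]
ee_rot: [-0.0, 0.988, 0.156, -0.001]
force: [0.8, 0.4, -1.1]
width: 0.0148
grasp_force: 69.1
```

```bash
python3 look.py w5 driver; python3 - <<'E'
from h import *
s=state();print(move(s,[.4636,-.0414,.114],.323),s["width"])
s,p,d=pickle.load(open("pics/w5.pkl","rb"));cp=campose("wrist",s)
u=proj([.4630,-.0415,.037],cp)[0];x,y=np.round(u).astype(int);print(u)
A=cv2.resize(p[y-40:y+40,x-40:x+40],(480,480),interpolation=cv2.INTER_CUBIC)
p,d=camera("side");cp=campose("side");u=proj([.4630,-.0415,.06],cp)[0];x,y=np.round(u).astype(int);print(u)
B=cv2.resize(p[y-30:y+30,x-20:x+20],(320,480),interpolation=cv2.INTER_CUBIC)
cv2.imwrite("pics/c3.png",np.hstack([A,B]))
E
```

```text
9.3 [ 0.4624 -0.0388  0.1366] [-2.000e-04  9.878e-01  1.560e-01 -6.000e-04] [ 0.457  0.255 -0.485  1.864  0.135  1.057 -1.338] [ 0.79  0.36 -1.08]
driver 0.9 [233.7, 183.8, 38.8, 138.2] [ 0.47  -0.039  0.163] [[0.433, -0.054, 0.156], [0.498, -0.025, 0.165]] ((252.99996948242188, 254.49996948242188), (138.99996948242188, 35.99999237060547), 90.0)
(array([-0.0024,  0.0127,  0.117 ]), array([ 0.0008, -0.0016, -0.019 ])) 0.014649499052415827
[255.54054711 193.07089399]
[274.14150924 190.47492974]
```

View pics/c3.png

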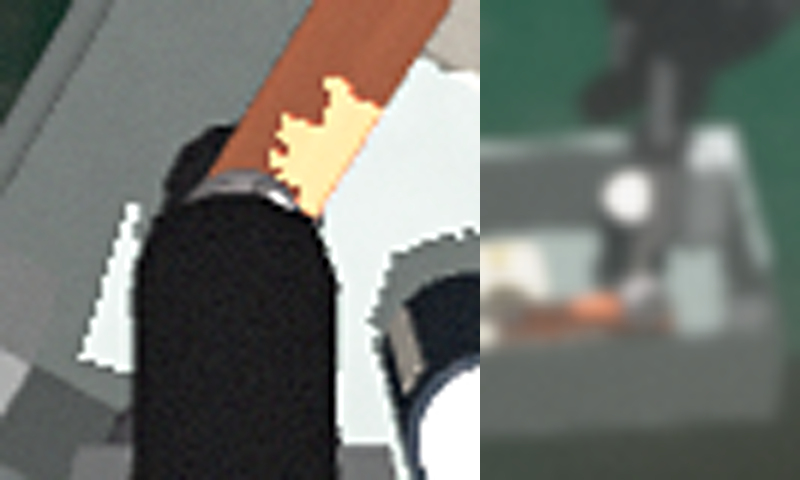

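```bash
python3 - <<'E'
from h import *
k=calibration("wrist");T=k["T_tool_cam"];K=k["mtx"]
cp=(K,T[:3,:3],T[:3,3])
s,p,d=pickle.load(open("pics/w5.pkl","rb"));X=cloud(d,cp)
r=outline_of("wrist","driver")
m=(d>0)&(abs(X[...,2]+.0275)<.006)&(abs(X[...,1])<.012)&(abs(X[...,0])<.06)
v=np.argwhere(m);print(len(v));W=onplane(v[:,::-1],-.0275,cp);print(np.median(X[m][:,2]),np.percentile(W[:,:2],[0,1,50,99,100],axis=0).round(4))
for z in(-.0275,-.0105): print(z,onplane([253,184],z,cp))
for y in range(176,200,2): print(y,np.round(X[y,253],4),p[y,253])
E
```

```text
4565
-0.026226277503566736 [[-0.0313 -0.0126]
 [-0.0301 -0.0103]
 [ 0.008   0.0017]
 [ 0.0376  0.0103]
 [ 0.0389  0.0122]]
-0.0275 [[ 0.04068239  0.00133621 -0.0275    ]]
-0.0105 [[ 0.03635417  0.0012308  -0.0105    ]]
176 [0.0101 0.0004 0.1243] [26 29 34]
178 [0.012  0.0005 0.1075] [ 69  96 161]
180 [0.01   0.0005 0.108 ] [ 67  98 170]
182 [0.009  0.0005 0.1043] [119 115 119]
184 [0.0082 0.0005 0.1   ] [138 140 146]
186 [ 0.0372  0.0013 -0.0174] [19 17 18]
188 [ 0.0372  0.0013 -0.021 ] [23 23 24]
190 [ 0.0367  0.0013 -0.0227] [32 30 32]
192 [ 0.0363  0.0013 -0.0246] [27 26 26]
194 [ 0.0356  0.0013 -0.0253] [27 26 26]
196 [ 0.0345  0.0013 -0.0249] [33 31 33]
198 [ 0.0336  0.0013 -0.0247] [26 24 26]
```

step_arm:
  rows:
    - [[0.0035,0.013,0.05,0,0,-0.018,0],[0,0,0.05,0,0,0,0],[0,0,0.013,0,0,0,0],[0,0,0,0,0,0,0],[0,0,0,0,0,0,0]]

```text
time_s: 10.0
eef_pos: [0.4643, -0.0414, 0.1142]
ee_rot: [-0.0, 0.987, 0.16, -0.0]
force: [-0.6, 1.0, -1.4]
width: 0.0147
grasp_force: 69.1
```

step_arm:
  rows:
    - [[0,0,0.01,0,0,0,0],[0,0,0.01,0,0,0,0],[0,0,0,0,0,0,0]]

```text
time_s: 10.3
eef_pos: [0.4641, -0.0414, 0.1101]
ee_rot: [-0.0, 0.987, 0.16, -0.0]
force: [1.1, 0.2, -2.1]
width: 0.0147
grasp_force: 69.1
```

step_arm:
  rows:
    - [[0,0,0.008,0,0,0,0],[0,0,0.007,0,0,0,0],[0,0,0,0,0,0,0],[0,0,0,0,0,0,0]]

```text
time_s: 10.7
eef_pos: [0.4643, -0.0415, 0.1073]
ee_rot: [0.0, 0.987, 0.16, -0.0]
force: [0.1, 0.5, -1.3]
width: 0.0147
grasp_force: 69.1
```

step_arm:
  rows:
    - [[0,0,0.004,0,0,0,0],[0,0.0008,0,0,0,0.25,0],[0,0.0008,0,0,0,0.25,0],[0,0.0008,0,0,0,0.25,0],[0,0.0008,0,0,0,0.25,0],[0,0.0008,0,0,0,0.25,0],[0,0.0008,0,0,0,0.25,0],[0,0,0,0,0,0,0],[0,0,0,0,0,0,0]]

```text
time_s: 11.6
eef_pos: [0.4634, -0.0427, 0.1063]
ee_rot: [0.001, 0.974, -0.228, -0.001]
force: [-2.9, -1.1, 0.4]
width: 0.0154
grasp_force: 69.2
```

```bash
python3 - <<'E'
from h import *
for i in range(3):
    s=state();R=q2R(s["ee_rot"]);print(np.round(s["eef_pos"],4),np.arctan2(R[1,0],R[0,0]).round(4),s["force"].round(2) if hasattr(s["force"],'round') else s["force"],np.round(s["ft_torque"],3),s["qpos"][6],s["width"])
E
```

```text
[ 0.4634 -0.0427  0.1063] -0.4608 [-2.92 -1.1   0.41] [-0.254  0.642  0.056] -2.0813326812261637 0.015395790260718781
[ 0.4634 -0.0427  0.1063] -0.4608 [-2.92 -1.1   0.41] [-0.254  0.642  0.056] -2.0813326812261637 0.015395790260718781
[ 0.4634 -0.0427  0.1063] -0.4608 [-2.92 -1.1   0.41] [-0.254  0.642  0.056] -2.0813326812261637 0.015395790260718781
```

step_arm:
  rows:
    - [[0,0.0008,0,0,0,0.25,0],[0,0.0008,0,0,0,0.25,0],[0,0.0008,0,0,0,0.25,0],[0,0,0,0,0,0.08,0],[0,0,0,0,0,0,0]]

```text
time_s: 12.1
eef_pos: [0.4626, -0.0428, 0.1062]
ee_rot: [0.001, 0.901, -0.433, -0.001]
force: [-4.0, -0.5, 0.8]
width: 0.0148
grasp_force: 69.4
```

```bash
cat > st.py <<'E'
from h import *
s=state();R=q2R(s["ee_rot"]);print(s["time_s"],np.round(s["eef_pos"],4),np.arctan2(R[1,0],R[0,0]).round(4),np.round(s["force"],2),np.round(s["ft_torque"],3),s["qpos"][6],s["width"],R[2])
E
python3 st.py
```

```text
12.1 [ 0.4626 -0.0428  0.1062] -0.8961 [-3.98 -0.5   0.8 ] [-0.16   1.188 -0.003] -2.492351950636583 0.014801857206400036 [-0.00192421  0.00272762 -0.99999443]
```

step_arm:
  rows:
    - [[0,0,0,0,0,0.1,0],[0,0,0,0,0,0,0]]

```text
time_s: 12.3
eef_pos: [0.4625, -0.0428, 0.1062]
ee_rot: [0.001, 0.89, -0.457, -0.001]
force: [-4.4, -0.1, 1.9]
width: 0.0149
grasp_force: 69.4
```

```bash
python3 st.py
```

```text
12.3 [ 0.4625 -0.0428  0.1062] -0.9484 [-4.37 -0.13  1.92] [-0.174  1.446  0.082] -2.5419374562576738 0.014850748215135426 [-0.00187696  0.00277499 -0.99999439]
```

step_arm:
  rows:
    - [[0,0,0,0,0,0.1,0],[0,0,0,0,0,0,0]]

```text
time_s: 12.5
eef_pos: [0.4625, -0.0428, 0.1062]
ee_rot: [0.001, 0.877, -0.48, -0.002]
force: [-4.9, -0.6, 2.4]
width: 0.0147
grasp_force: 69.5
```

```bash
python3 st.py
```

```text
12.5 [ 0.4625 -0.0428  0.1062] -1.001 [-4.9  -0.57  2.41] [-0.11   1.511  0.084] -2.591718114264039 0.01474053726660562 [-0.00185792  0.00291664 -0.99999402]
```

step_arm:
  rows:
    - [[0,0,0,0,0,0.1,0],[0,0,0,0,0,0,0]]

```text
time_s: 12.7
eef_pos: [0.4623, -0.0428, 0.1062]
ee_rot: [0.001, 0.865, -0.503, -0.002]
force: [-4.9, -0.1, 1.5]
width: 0.015
grasp_force: 69.5
```

```bash
python3 st.py
```

```text
12.7 [ 0.4623 -0.0428  0.1062] -1.0532 [-4.86 -0.11  1.49] [-0.1    1.554  0.112] -2.6413669953985885 0.014966255979329497 [-0.00189383  0.00326125 -0.99999289]
```

step_arm:
  rows:
    - [[0,0,0,0,0,0.1,0],[0,0,0,0,0,0,0]]

```text
time_s: 12.9
eef_pos: [0.4622, -0.0427, 0.1062]
ee_rot: [0.001, 0.851, -0.525, -0.002]
force: [-5.9, -0.7, 3.0]
width: 0.0147
grasp_force: 69.6
```

```bash
python3 st.py
```

```text
12.9 [ 0.4622 -0.0427  0.1062] -1.1053 [-5.88 -0.73  2.99] [-0.107  1.638  0.174] -2.690942329744859 0.014684459107202577 [-0.00177895  0.00364356 -0.99999178]
```

step_arm:
  rows:
    - [[0,0,0,0,0,0.1,0],[0,0,0,0,0,0.1,0],[0,0,0,0,0,0,0],[0,0,0,0,0,0,0]]
  grip_force: 100

```text
time_s: 13.3
eef_pos: [0.4619, -0.0426, 0.1058]
ee_rot: [0.001, 0.823, -0.568, -0.002]
force: [-5.3, -0.3, 1.9]
width: 0.0141
grasp_force: 99.0
```

```bash
python3 st.py
```

```text
13.3 [ 0.4619 -0.0426  0.1058] -1.2083 [-5.34 -0.32  1.89] [-0.116  1.611  0.258] -2.7892436489174326 0.014121517972293371 [-0.00162101  0.00449224 -0.9999886 ]
```

step_arm:
  rows:
    - [[0,0,0,0,0,-0.15,0],[0,0,0,0,0,-0.13,0],[0,0,0,0,0,0,0]]

```text
time_s: 13.6
eef_pos: [0.4623, -0.0428, 0.1058]
ee_rot: [0.001, 0.862, -0.507, -0.002]
force: [-5.2, -0.8, -0.4]
width: 0.0146
grasp_force: 98.7
```

```bash
python3 st.py
```

```text
13.6 [ 0.4623 -0.0428  0.1058] -1.0636 [-5.22 -0.77 -0.43] [-0.149  1.513  0.081] -2.651290272545971 0.014565071886037244 [-0.0018907   0.00321935 -0.99999303]
```

step_arm:
  rows:
    - [[0,0,-0.06,0,0,0,0],[0,0,-0.15,0,0,0,0],[0,0,-0.15,0,0,-0.27,0],[0,0,0,0,0,-0.27,0],[0,0,0,0,0,-0.27,0],[0,0,0,0,0,-0.27,0],[0,0,0,0,0,-0.27,0],[0,0,0,0,0,-0.27,0],[0,0,0,0,0,-0.27,0],[0,0,0,0,0,-0.2,0]]

```text
time_s: 14.6
eef_pos: [0.4671, -0.0424, 0.1805]
ee_rot: [-0.0, 1.0, 0.017, 0.004]
force: [0.3, 0.8, -2.6]
width: 0.0145
grasp_force: 98.9
```

```bash
python3 - <<'E'
from h import *
s=state();print(s["time_s"],move(s,[.4397,.04,.19],.028),move(s,[.4397,.2098,.165],.028))
E
```

```text
14.6 (array([-0.1231, -0.4166, -0.0484]), array([-0.0001, -0.0147,  0.0101])) (array([-0.0958, -1.2651,  0.0768]), array([-0.0001, -0.0147,  0.0101]))
```

Move part of the way and view the screw and the grip.

step_arm:
  rows:
    - [[-0.025,-0.2,0,0,0,0,0],[-0.025,-0.2,0,0,0,0,0],[0,0,0,0,0,0,0],[0,0,0,0,0,0,0]]

```text
time_s: 15.0
eef_pos: [0.454, 0.0388, 0.1803]
ee_rot: [-0.0, 1.0, 0.016, 0.003]
force: [-0.0, -0.2, -1.4]
width: 0.0144
grasp_force: 98.8
```

```bash
python3 look.py w6 busbar_screw driver; python3 - <<'E'
from h import *
s,p,d=pickle.load(open("pics/w6.pkl","rb"));cp=campose("wrist",s)
u=proj([.4629,-.0415,.037],cp)[0];x,y=np.round(u).astype(int);print(u,x,y)
A=cv2.resize(p[y-20:y+20,x-20:x+20],(400,400),interpolation=cv2.INTER_CUBIC)
B=cv2.resize(p[140:340,180:380],(400,400),interpolation=cv2.INTER_CUBIC)
cv2.imwrite("pics/c4.png",np.hstack([cv2.convertScaleAbs(A,alpha=1.4),B]))
k=calibration("wrist");T=k["T_tool_cam"];X=cloud(d,(k["mtx"],T[:3,:3],T[:3,3]))
m=(d>0)&(abs(X[...,2]+.0275)<.006)&(abs(X[...,1])<.015)&(X[...,0]>.012)&(X[...,0]<.06)
W=X[m];print(len(W),np.median(W[:,2]));
q=np.polyfit(W[:,0],W[:,1],1);print("twist",q, np.percentile(W[:,0],99.5))
s,p,d=pickle.load(open("pics/w5.pkl","rb"));X=cloud(d,(k["mtx"],T[:3,:3],T[:3,3]))
m=(d>0)&(abs(X[...,2]+.0275)<.006)&(abs(X[...,1])<.015)&(X[...,0]>.012)&(X[...,0]<.06)
W=X[m];print(len(W),np.median(W[:,2]),np.polyfit(W[:,0],W[:,1],1), np.percentile(W[:,0],99.5))
E
```

```text
15.0 [0.454  0.0388 0.1803] [-4.000e-04  9.999e-01  1.600e-02  3.200e-03] [ 0.262  0.179 -0.437  1.829  0.083  1.145 -1.741] [-0.04 -0.23 -1.37]
busbar_screw 0.9 [317.1, 164.8, 19.2, 22.4] [ 0.464 -0.041  0.037] [[0.455, -0.05, 0.031], [0.472, -0.032, 0.039]] ((329.0, 176.0), (18.0, 18.0), 90.0)
driver 0.63 [376.8, 0.0, 31.0, 6.3] [ 0.634 -0.092  0.007] [[0.633, -0.109, 0.001], [0.638, -0.08, 0.016]] ((392.0, 2.5), (5.0, 32.0), 90.0)
[329.4410347  176.86461205] 329 177
1809 -0.02598189020107597
twist [0.00922014 0.00156924] 0.03747704154537351
1827 -0.026040086150023817 [0.01040966 0.0014828 ] 0.03764428720567273
```

View pics/c4.png

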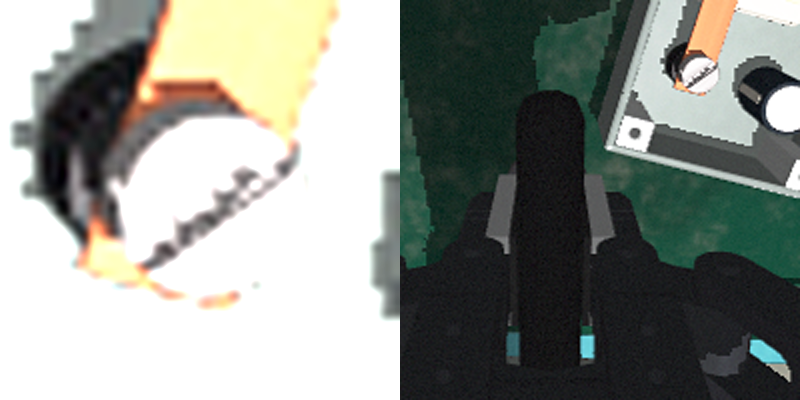

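step_arm:
  rows:
    - [[-0.0115,-0.2143,0,0,-0.013,0.008,0],[-0.0115,-0.2143,0,0,0,0,0],[-0.0115,-0.2143,0,0,0,0,0],[-0.0115,-0.2143,0,0,0,0,0],[0,0,0.05,0,0,0,0],[0,0,0,0,0,0,0],[0,0,0,0,0,0,0]]

```text
time_s: 15.85
eef_pos: [0.439, 0.206, 0.1683]
ee_rot: [0.001, 1.0, 0.011, -0.004]
force: [-0.0, -0.1, -2.2]
width: 0.0144
grasp_force: 98.9
```

```bash
python3 - <<'E'
from h import *
s=state();print(move(s,[.4397,.2098,.138],.028))
E
```

```text
(array([ 0.0051, -0.0193,  0.1512]), array([ 0.0026,  0.0135, -0.0132]))
```

step_arm:
  rows:
    - [[0.005,-0.019,0.05,0.002,0.012,-0.013,0],[0,0,0.08,0,0,0,0],[0,0,0,0,0,0,0],[0,0,0,0,0,0,0]]

```text
time_s: 16.25
eef_pos: [0.4391, 0.2109, 0.1423]
ee_rot: [-0.0, 1.0, 0.015, -0.001]
force: [0.6, 1.0, -1.5]
width: 0.0147
grasp_force: 98.9
```

```bash
python3 - <<'E'
from h import *
s=state();print(s["eef_pos"],s["force"],move(s,[.4397,.2098,.080],.028))
E
```

```text
[0.43907    0.21089909 0.14228927] [ 0.59772832  0.99408566 -1.52464452] (array([0.0033, 0.0057, 0.3114]), array([-0.0009,  0.0022,  0.003 ]))
```

step_arm:
  rows:
    - [[0.0033,0.0057,0.05,0,0,0,0],[0,0,0.06,0,0,0,0],[0,0,0.05,0,0,0,0],[0,0,0,0,0,0,0]]

```text
time_s: 16.65
eef_pos: [0.4381, 0.2098, 0.1085]
ee_rot: [0.0, 1.0, 0.016, -0.002]
force: [-1.1, -0.7, -2.1]
width: 0.0143
grasp_force: 98.9
```

step_arm:
  rows:
    - [[0,0,0.06,0,0,0,0],[0,0,0.06,0,0,0,0],[0,0,0.026,0,0,0,0],[0,0,0,0,0,0,0],[0,0,0,0,0,0,0]]

```text
time_s: 17.15
eef_pos: [0.4397, 0.211, 0.0812]
ee_rot: [-0.001, 1.0, 0.016, -0.0]
force: [0.5, 0.2, -1.9]
width: 0.014
grasp_force: 98.9
```

step_arm:
  rows:
    - [[0,0,0.006,0,0,0,0],[0,0,0,0,0,0,0],[0,0,0,0,0,0,1],[0,0,0,0,0,0,1],[0,0,0,0,0,0,1],[0,0,0,0,0,0,1],[0,0,0,0,0,0,1]]

```text
time_s: 17.85
eef_pos: [0.4397, 0.2109, 0.0803]
ee_rot: [-0.001, 1.0, 0.016, -0.0]
force: [-0.7, -0.4, 0.8]
width: 0.0842
grasp_force: 0.0
```

step_arm:
  rows:
    - [[0,0,-0.1,0,0,0,1],[0,0,-0.2,0,0,0,1],[0,0,-0.2,0,0,0,1],[0,0,-0.15,0,0,0,1],[0,0,0,0,0,0,1]]

```text
time_s: 18.35
eef_pos: [0.4425, 0.2126, 0.215]
ee_rot: [-0.002, 1.0, 0.016, 0.005]
force: [0.1, 0.3, 0.2]
width: 0.0852
grasp_force: 0.0
```

```bash
python3 look.py w7 driver; python3 - <<'E'
from h import *
s,p,d=pickle.load(open("pics/w7.pkl","rb"));cp=campose("wrist",s);X=cloud(d,cp)
m=(X[...,2]>.09)&(X[...,2]<.13)&(np.abs(X[...,0]-.44)<.08)&(np.abs(X[...,1]-.21)<.05)
P=X[m];print(len(P),np.percentile(P,[1,50,99],axis=0).round(4))
A=P[:,:2]-P[:,:2].mean(0);print(np.linalg.lstsq(np.c_[A,np.ones(len(A))],P[:,2],rcond=None)[0])
# cover grasp plan
o=np.array([.4785,-.3828]);print(move(s,[.4785,-.30,.25],-.2628),move(s,[.4785,-.3828,.25],-.2628))
E
```

```text
18.35 [0.4425 0.2126 0.215 ] [-0.0025  0.9999  0.0156  0.0046] [-0.017  0.236 -0.558  1.687  0.132  1.245 -2.144] [0.12 0.32 0.21]
driver 0.67 [242.6, 151.5, 24.5, 82.6] [0.441 0.21  0.106] [[0.403, 0.202, 0.064], [0.476, 0.22, 0.108]] ((255.0, 193.5), (79.0, 22.0), 90.0)
1281 [[0.4013 0.2023 0.1004]
 [0.4417 0.2101 0.1058]
 [0.4768 0.218  0.108 ]]
[-0.01176867  0.02635703  0.1054587 ]
(array([ 0.1015,  2.5667, -0.1863]), array([-0.0116, -0.0161,  0.5614])) (array([ 0.0886,  2.9804, -0.1884]), array([-0.0116, -0.0161,  0.5614]))
```

step_arm:
  rows:
    - [[0.007,0.2293,0,0,0,0,1],[0.007,0.2293,0,0,0,0,1],[0.007,0.2293,0,0,0,0,1],[0.007,0.2293,0,0,0,0,1],[0.007,0.2293,0,0,0,0,1],[0.007,0.2293,0,0,0,0,1],[0.007,0.2293,0,0,0,0,1],[0.007,0.2293,0,0,0,0,1],[0.007,0.2293,0,0,0,0,1],[0.007,0.2293,0,0,0,0,1]]

```text
time_s: 19.45
eef_pos: [0.4666, -0.2486, 0.2076]
ee_rot: [-0.001, 1.0, 0.016, -0.002]
force: [0.2, 0.4, 1.1]
width: 0.0853
grasp_force: 0.0
```

step_arm:
  rows:
    - [[0.007,0.2293,0,0,0,0,1],[0.007,0.2293,0,0,0,0,1],[0.007,0.2293,0,0,0,0.28,1],[0,0,0,0,0,0.28,1],[0,0,0,0,0,0,1],[0,0,0,0,0,0,1]]

```text
time_s: 20.05
eef_pos: [0.4764, -0.3828, 0.2078]
ee_rot: [-0.002, 0.992, -0.128, -0.002]
force: [-0.3, -0.4, 0.7]
width: 0.0854
grasp_force: 0.0
```

```bash
python3 look.py w8 cover; python3 - <<'E'
from h import *
exec(open("box.py").read().split("o,th,cp,p=run")[0])
s,p,d=pickle.load(open("pics/w8.pkl","rb"));cp=campose("wrist",s)
th=-.2628;R=np.array([[np.cos(th),-np.sin(th)],[np.sin(th),np.cos(th)]])
u=proj(np.c_[L4@R.T+[.4785,-.3828],np.full(4,.002)],cp)
o,th,cp,p=run("w8",u,.002,8)
X=cloud(d,cp);m=(X[...,2]>.034)&(X[...,2]<.045)&(abs(X[...,0]-.4785)<.06)&(abs(X[...,1]+.3828)<.05)
W=onplane(np.argwhere(m)[:,::-1],.039,cp)[:,:2].astype(np.float32)
print(len(W),np.median(X[m],0),cv2.minAreaRect(W*1000))
print(np.round(s["eef_pos"],4),move(s,[*o,.0145],th))
cv2.imwrite("pics/w8.png",p)
E
```

```text
20.05 [ 0.4764 -0.3828  0.2078] [-0.0018  0.9917 -0.1283 -0.0016] [ 0.724  0.457 -0.112  1.361  0.049  1.33  -1.216] [-0.26 -0.41  0.73]
cover 0.81 [203.5, 97.4, 103.7, 133.5] [ 0.483 -0.382  0.004] [[0.398, -0.449, 0.003], [0.563, -0.317, 0.039]] ((252.5, 163.99998474121094), (100.99998474121094, 131.99996948242188), -0.0)
w8 [[287.9, 221.7], [217.6, 221.5], [292.4, 109.1], [213.6, 108.9]] [ 0.4787 -0.3821] -0.2628 [[-0.4, -0.1], [-0.4, 0.4], [0.4, -0.3], [0.5, 0.1]]
684 [ 0.4820818  -0.3828528   0.03896169] ((479.893310546875, -382.3867492675781), (10.438786506652832, 82.73239135742188), 74.74081420898438)
[ 0.4764 -0.3828  0.2078] (array([ 0.0136, -0.0031,  0.9665]), array([-0.0061,  0.007 ,  0.0103]))
```

step_arm:
  rows:
    - [[0.0136,-0.003,0.2,-0.006,0.007,0.008,1],[0,0,0.23,0,0,0,1],[0,0,0.23,0,0,0,1],[0,0,0.2,0,0,0,1],[0,0,0.1065,0,0,0,1],[0,0,0,0,0,0,1]]

```text
time_s: 20.75
eef_pos: [0.477, -0.3815, 0.0123]
ee_rot: [-0.001, 0.991, -0.131, -0.002]
force: [-0.2, -0.4, -0.4]
width: 0.0854
grasp_force: 0.0
```

```bash
python3 - <<'E'
from h import *
s=state();print(s["eef_pos"],s["force"],move(s,[.4787,-.3822,.0145],-.2635))
E
```

```text
[ 0.47702281 -0.38146895  0.01232091] [-0.2173545  -0.35822954 -0.40371386] (array([ 0.009 ,  0.0013, -0.0109]), array([-0.0035,  0.01  ,  0.0012]))
```

step_arm:
  rows:
    - [[0.008,0.001,-0.01,-0.003,0.009,0.001,1],[0,0,0,0,0,0,1],[0,0,0,0,0,0,0],[0,0,0,0,0,0,0],[0,0,0,0,0,0,0],[0,0,0,0,0,0,0],[0,0,0,0,0,0,0],[0,0,0,0,0,0,0]]
  grip_force: 110

```text
time_s: 21.55
eef_pos: [0.4817, -0.3847, 0.0187]
ee_rot: [0.002, 0.991, -0.133, 0.004]
force: [-2.0, 2.5, 3.7]
width: 0.0085
grasp_force: 107.7
```

```bash
python3 st.py
```

```text
21.55 [ 0.4817 -0.3847  0.0187] -0.2661 [-2.    2.51  3.74] [ 0.534  0.066 -0.012] -1.2477962520913282 0.008536913983171808 [ 0.00780264  0.00248801 -0.99996646]
```

step_arm:
  rows:
    - [[0,0,-0.03,0,0,0,0],[0,0,-0.08,0,0,0,0],[0,0,-0.15,0,0,0,0],[0,0,-0.2,0,0,0,0],[0,0,-0.1,0,0,0,0],[0,0,0,0,0,0,0],[0,0,0,0,0,0,0]]

```text
time_s: 22.25
eef_pos: [0.4794, -0.3851, 0.1292]
ee_rot: [0.002, 0.991, -0.133, 0.003]
force: [-0.4, 0.1, -2.9]
width: 0.0085
grasp_force: 107.7
```

```bash
python3 st.py; cat > cov.py <<'E'
from h import *
def cover():
    """cover plate in tool frame from the wrist camera: plane fit and hole fit"""
    s=state();p,d=camera("wrist");r=outline_of("wrist","cover")
    k=calibration("wrist");T=k["T_tool_cam"];cp=(k["mtx"],T[:3,:3],T[:3,3]);X=cloud(d,cp)
    m=(d>0)&(abs(X[...,2]-.013)<.012)&(abs(X[...,0])<.09)&(abs(X[...,1])<.062)&(p.min(2)>110)
    P=X[m];a,_,_,_=np.linalg.lstsq(np.c_[P[:,:2],np.ones(len(P))],P[:,2],rcond=None)
    e=P[:,2]-np.c_[P[:,:2],np.ones(len(P))]@a;P=P[abs(e)<.002];a=np.linalg.lstsq(np.c_[P[:,:2],np.ones(len(P))],P[:,2],rcond=None)[0]
    n=np.array([a[0],a[1],-1.]);R=q2R(s["ee_rot"]);nw=R@(n/np.linalg.norm(n))
    print("plane tool",a.round(4),len(P),"world normal",nw.round(4),"top height at tcp",(s["eef_pos"]+R@[0,0,a[2]])[2])
    return s,p,d,cp,a
if __name__=="__main__":
    import sys
    s,p,d,cp,a=cover();cv2.imwrite(f"pics/{sys.argv[1]}.png",p);pickle.dump((s,p,d),open(f"pics/{sys.argv[1]}.pkl","wb"))
E
python3 cov.py w9
```

```text
22.25 [ 0.4794 -0.3851  0.1292] -0.2672 [-0.42  0.11 -2.85] [ 0.036  0.05  -0.002] -1.234841671175153 0.008484873390667827 [ 0.005884    0.00383138 -0.99997535]
plane tool [0.0064 0.0013 0.0144] 14411 world normal [0.0012 0.0023 1.    ] top height at tcp 0.11475876312980833
```

View pics/w9.png

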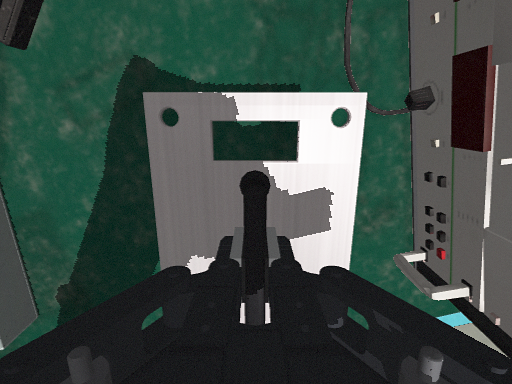

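```bash
python3 - <<'E'
from h import *
k=calibration("wrist");T=k["T_tool_cam"];cp=(k["mtx"],T[:3,:3],T[:3,3])
s,p,d=pickle.load(open("pics/w9.pkl","rb"));g=cv2.cvtColor(p,cv2.COLOR_BGR2GRAY)
# hole rims on top surface: ellipse of non-plate pixels
for c in ((340,117),(170,117)):
    w=g[c[1]-14:c[1]+15,c[0]-14:c[0]+15];_,b=cv2.threshold(w,0,255,cv2.THRESH_BINARY_INV+cv2.THRESH_OTSU)
    n,l,st,ce=cv2.connectedComponentsWithStats(b);i=1+np.argmin(np.hypot(*(ce[1:]-14).T)+1000*(st[1:,4]<60))
    u=ce[i]+np.array(c)-14;print(u,st[i],onplane(u,.0144,cp))
# window edges
w=(g[:,225]);print([ (y,int(w[y])) for y in range(116,168) if abs(int(w[y+1])-int(w[y]))>25])
w=(g[140]);print([ (x,int(w[x])) for x in range(200,310) if abs(int(w[x+1])-int(w[x]))>25])
for u in ((212.5,121),(298.5,121),(298.5,160.5),(212.5,160.5)): print(onplane(u,.0144,cp).round(4))
s=state();print(s["time_s"],move(s,[.4932,-.0693,.125],-.2288))
E
```

```text
[340.10320285 117.08185053] [  5   5  19  19 281] [[0.0687004  0.04834122 0.0144    ]]
[169.53497942 116.82304527] [  5   5  18  19 243] [[ 0.06904933 -0.04463246  0.0144    ]]
[(120, 94), (159, 37), (160, 73)]
[(212, 84), (296, 37), (297, 69), (298, 170)]
[[ 0.0668 -0.0213  0.0144]]
[[0.0667 0.0257 0.0144]]
[[0.0449 0.0266 0.0144]]
[[ 0.045  -0.0223  0.0144]]
22.35 (array([-0.3451, -1.5384,  0.0083]), array([ 0.0044, -0.005 , -0.073 ]))
```

step_arm:
  rows:
    - [[-0.025,-0.11,0,0,0,0,0],[-0.0476,-0.22,0,0,0,0,0],[-0.0476,-0.22,0,0,0,0,0],[-0.0476,-0.22,0,0,0,0,0],[-0.0476,-0.22,0,0,0,0,0],[-0.0476,-0.22,0,0,0,0,0],[-0.0476,-0.22,0,0,0,0,0],[-0.0224,-0.11,0,0,0,-0.073,0],[0,0,0,0,0,0,0],[0,0,0,0,0,0,0]]

```text
time_s: 23.35
eef_pos: [0.4965, -0.0711, 0.1273]
ee_rot: [0.003, 0.994, -0.114, 0.002]
force: [0.6, -1.2, -2.4]
width: 0.0086
grasp_force: 107.8
```

```bash
python3 st.py; python3 cov.py w10; python3 - <<'E'
from h import *
s=state();print(move(s,[.4965,-.0704,.0984],-.2288))
E
```

```text
23.35 [ 0.4965 -0.0711  0.1273] -0.2276 [ 0.59 -1.2  -2.44] [-0.039 -0.02   0.081] -1.7748337139908812 0.008611267827825859 [ 0.00522606  0.00564364 -0.99997042]
plane tool [0.0065 0.0022 0.0143] 13636 world normal [0.002  0.0031 1.    ] top height at tcp 0.11303375041960466
(array([-0.0046, -0.0128,  0.1465]), array([ 0.0112, -0.0116, -0.0055]))
```

step_arm:
  rows:
    - [[-0.002,-0.004,0.05,0,0,0,0],[0,0,0.06,0,0,0,0],[0,0,0.04,0,0,0,0],[0,0,0.03,0,0,0,0],[0,0,0,0,0,0,0],[0,0,0,0,0,0,0]]

```text
time_s: 24.05
eef_pos: [0.4973, -0.0698, 0.0924]
ee_rot: [0.002, 0.993, -0.114, 0.003]
force: [0.2, -0.0, -3.0]
width: 0.0085
grasp_force: 107.8
```

```bash
python3 st.py; python3 cov.py w11; python3 - <<'E'
from h import *
s,p,d=pickle.load(open("pics/w11.pkl","rb"))
A=cv2.resize(p[80:180,140:372],(700,302),interpolation=cv2.INTER_CUBIC)
B=[]
for c in("scene","side"):
    q,_=camera(c);cp=campose(c);u=np.round(proj([.49,-.07,.06],cp)[0]).astype(int);print(u)
    B.append(cv2.resize(q[u[1]-37:u[1]+37,u[0]-44:u[0]+44],(350,294),interpolation=cv2.INTER_CUBIC))
cv2.imwrite("pics/c5.png",np.vstack([A,np.hstack(B)]))
E
```

```text
24.05 [ 0.4973 -0.0698  0.0924] -0.2285 [ 0.18 -0.03 -3.03] [ 0.067 -0.015 -0.038] -1.7899096304442121 0.008451983180738884 [ 0.00728297  0.00408688 -0.99996513]
plane tool [0.0064 0.002  0.0143] 13518 world normal [-4.0e-04  2.2e-03  1.0e+00] top height at tcp 0.0780779628381307
[266 199]
[263 186]
```

View pics/c5.png

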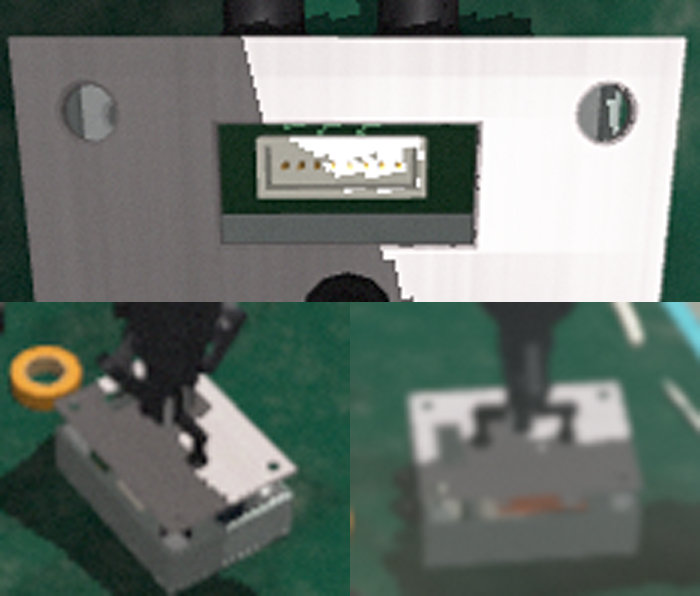

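```bash
cat > fin.py <<'E'
from h import *
import sys
# window top edges, header top edges in crop px -> world -> compare in cover frame
def rel(name,win,hdr,ztop):
    s,p,d=pickle.load(open(f"pics/{name}.pkl","rb"));cp=campose("wrist",s)
    th=-.2288;R=np.array([[np.cos(th),-np.sin(th)],[np.sin(th),np.cos(th)]])
    f=lambda c,z:(onplane(np.array(c),z,cp)[:,:2]@R)
    w=f(win,ztop);h=f(hdr,.033)
    print("win",np.round(w.mean(0),4),np.round(np.ptp(w,axis=0),4),"hdr",np.round(h.mean(0),4),np.round(np.ptp(h,axis=0),4),"cover err (box frame, want 0):",np.round((w.mean(0)-[.059,0])-(h.mean(0)-[.060,0]),4))
E
python3 - <<'E'
from fin import *
s,p,d=pickle.load(open("pics/w11.pkl","rb"));g=cv2.cvtColor(p,cv2.COLOR_BGR2GRAY)
c=lambda x,y:(140+(x+.5)/3.017-.5,80+(y+.5)/3.02-.5)
rel("w11",[c(219,123),c(481,123),c(477,245),c(221,244)],[c(257,136),c(425,136),c(425,198),c(257,198)],.0781)
cp=campose("wrist",s);X=cloud(d,cp)
m=(abs(X[...,2]-.033)<.003);m[:115]=0;m[155:]=0;m[:,:212]=0;m[:,300:]=0
print(m.sum(),np.argwhere(m).min(0),np.argwhere(m).max(0),X[m][:,2].mean())
# thread positions predicted vs seen for far posts
o=np.array([.4933,-.0697]);th=-.2288;R=np.array([[np.cos(th),-np.sin(th)],[np.sin(th),np.cos(th)]])
print(proj(np.c_[L4[2:]@R.T+o,[.05,.05]],cp),proj([*(o+R@[.06,0]),.033],cp))
y0=95;A=[cv2.resize(p[105:131,x:x+26],(390,390),interpolation=cv2.INTER_CUBIC) for x in (157,328)]
cv2.imwrite("pics/c6.png",np.hstack(A))
E
```

```text
win [0.5562 0.0425] [0.0224 0.0483] hdr [0.5563 0.0442] [0.0145 0.0402] cover err (box frame, want 0): [ 0.0009 -0.0017]
495 [125 225] [145 280] 0.032996755012952315
[[325.72841103 117.85495022]
 [179.84512217 118.1731881 ]] [[252.96443932 135.11885941]]
```

View pics/c6.png

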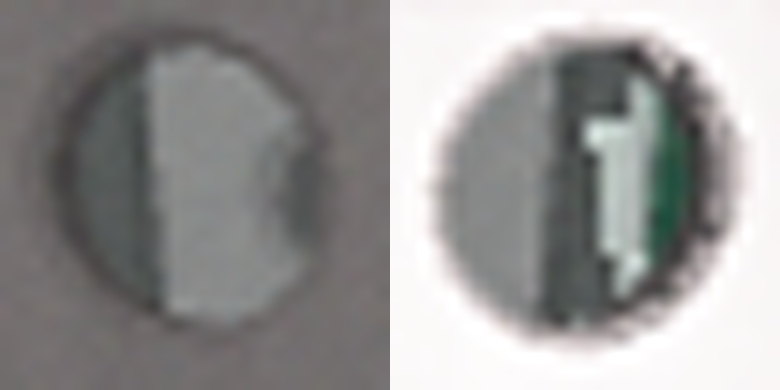

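step_arm:
  rows:
    - [[-0.003,-0.0085,0.02,0,0,0,0],[0,0,0.0235,0,0,0,0],[0,0,0,0,0,0,0],[0,0,0,0,0,0,0],[0,0,0,0,0,0,0]]

```text
time_s: 24.75
eef_pos: [0.4972, -0.0681, 0.0838]
ee_rot: [0.003, 0.993, -0.114, 0.003]
force: [0.6, -1.1, -3.3]
width: 0.0081
grasp_force: 107.8
```

```bash
python3 st.py; python3 cov.py w12; cat > m.py <<'E'
from h import *
import sys
s,p,d=pickle.load(open(f"pics/{sys.argv[1]}.pkl","rb"));cp=campose("wrist",s);zt=float(sys.argv[2])
g=cv2.cvtColor(p,cv2.COLOR_BGR2GRAY);X=cloud(d,cp)
th=-.2288;R=np.array([[np.cos(th),-np.sin(th)],[np.sin(th),np.cos(th)]]);o=np.array([.4933,-.0697])
f=lambda uv,z:(onplane(uv,z,cp)[:,:2]-o)@R
# window from depth: non-plate pixels inside
pl=(abs(X[...,2]-zt)<.004)
w=np.zeros_like(pl);w[100:175,195:320]=~pl[100:175,195:320]
n,l,st,ce=cv2.connectedComponentsWithStats(w.astype(np.uint8));i=l[140,254] or 1+np.argmax(st[1:,4])
W=f(np.argwhere(l==i)[:,::-1],zt);lo,hi=np.percentile(W,[.5,99.5],axis=0);print("window",st[i],((lo+hi)/2).round(4),(hi-lo).round(4))
m=(abs(X[...,2]-.033)<.0025)&(l==i);n2,l2,st2,_=cv2.connectedComponentsWithStats(m.astype(np.uint8));j=1+np.argmax(st2[1:,4])
H=f(np.argwhere(l2==j)[:,::-1],.033);a,b=np.percentile(H,[1,99],axis=0);print("header",st2[j],((a+b)/2).round(4),(b-a).round(4))
print("cover err",((lo+hi)/2-(a+b)/2+[.001,0]).round(4))
E
python3 m.py w11 .0781; python3 m.py w12 .069
```

```text
24.75 [ 0.4972 -0.0681  0.0838] -0.2286 [ 0.59 -1.08 -3.32] [-0.006 -0.039  0.009] -1.7969940604567889 0.008142289645234627 [ 0.0074805   0.00417779 -0.99996329]
plane tool [0.0066 0.0019 0.0143] 13256 world normal [-3.0e-04  2.4e-03  1.0e+00] top height at tcp 0.06949174972169213
window [ 212  121   86   39 3272] [ 0.0603 -0.0009] [0.021  0.0464]
header [225 125  56  21 467] [0.06   0.0003] [0.0141 0.0395]
cover err [ 0.0013 -0.0012]
window [ 212  121   86   39 3272] [0.0597 0.0007] [0.0211 0.0465]
header [226 125  59  21 456] [0.0601 0.0002] [0.0135 0.0398]
cover err [0.0006 0.0005]
```

step_arm:
  rows:
    - [[-0.0025,0.0015,0,0,0,0,0],[0,0,0,0,0,0,0],[0,0,0,0,0,0,0],[0,0,0,0,0,0,0],[0,0,0,0,0,0,0],[0,0,0,0,0,0,0]]

```text
time_s: 25.45
eef_pos: [0.4966, -0.0683, 0.0838]
ee_rot: [0.003, 0.993, -0.114, 0.003]
force: [0.6, 1.2, -2.1]
width: 0.0087
grasp_force: 107.8
```

```bash
python3 st.py; python3 cov.py w13; python3 m.py w13 .0692
```

```text
25.45 [ 0.4966 -0.0683  0.0838] -0.2285 [ 0.57  1.18 -2.1 ] [-0.014  0.086  0.007] -1.7964169271672892 0.008651657281650295 [ 0.00740503  0.00418328 -0.99996383]
plane tool [0.0067 0.0016 0.0143] 13267 world normal [-1.0e-04  2.7e-03  1.0e+00] top height at tcp 0.06947430036205982
window [ 212  120   86   41 3277] [0.0592 0.0005] [0.021  0.0465]
header [225 124  60  21 491] [0.0602 0.0003] [0.0135 0.0393]
cover err [-0.0001  0.0002]
```

```bash
python3 -c "
from bench import *
print(finish_job())"
```

```text
the job is handed in; nothing more can be done
None
```

The screw is turned clockwise to its stop, the driver is back in its hole in the block, and the cover is held level about 15.5 mm above the box; the last camera check put it within about 0.3 mm of centred (window over plug header), and the job is handed in at about 25 s.

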